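# Set the presser foot of a strip feeder to the gauge blade

### The job

Two strip feeders stand on the bench, and one of them has a steel gauge blade lying in the gap under its presser foot. Turn the wing screw on top of that feeder clockwise until its foot just bears on the blade, so that the blade would drag but is not clamped hard, then let go. Leave the blade where it lies and do not turn the screw of the other feeder.

Things in the scene. Friction and masses are not known exactly. Their poses are not given: they have to be found in the camera images.
- set_screw (a joint): Wing screw of the feeder with the blade; rad, 0 to 2.2, grows clockwise seen from above, starts 0.1 to 0.6, stays where left (friction 0.06 N m), does not rise or sink. The wing's length points at feeder yaw + 1.6 - value. The foot sinks 6 mm per rad; sprung, it bears on the blade with 1.3 N from 1.35, 2 N at 1.6 (wing in line with the arm: the aim), 3.1 N at 1.95 (too tight).
- set_foot: Round steel presser foot, 24 mm across, of the feeder with the blade. Origin: centre of its sole, on the screw's vertical axis, 35 mm above the bench when on the blade, up to 8 mm higher before. It does not turn; its x axis is the feeder's yaw, from foot to column. The screw's handle above it: dark flat wing 46 mm long, 10 mm thick (pinch across this), from 111 to 137 mm above the bench.
- gauge_blade: Loose steel strip 116 x 18 x 5 mm with a small hole near one end, lying across the gap on the feeder's bed (30 mm above the bench) under the foot, its ends standing out on both sides. Origin: centre of its underside; y along its length.
- spare_wing_end (a point): Point near an end of the other feeder's wing, 20 mm from its axis, 124 mm above the bench; no blade lies in that feeder. Both are fixed grey C-frames: base 136 x 72 mm from 50 mm before to 86 mm behind the screw axis, column behind, overhead arm 40 mm wide with its top at 95 mm, a bush to 100 mm and a 20 mm hub under the wing's middle (109 to 129 mm).
There are look-alikes about, which are no part of the job. There is more than one size of the gauge_blade; the one meant has the size given above.

How it is judged:
At the end, for the whole second after the job is handed in: The foot bears on the gauge blade with more than 0.5 N and less than 3.1 N (screw between about 1.35 and 1.95 rad), the blade lies still within 15 mm of where it started, and the end of the other feeder's wing is within 10 mm of where it was (contact force between set_foot and gauge_blade between 0.5 and 3.1 N and distance of gauge_blade from where it was at the start of the episode below 0.015 m and distance of spare_wing_end from where it was at the start of the episode below 0.01 m and linear speed of gauge_blade below 0.02 m/s); the robot touches nothing.
It fails at once if the other feeder's screw is turned (its wing end moves more than 10 mm) (distance of spare_wing_end from where it was at the start of the episode above 0.01 m).
It fails at once if the gauge blade is moved more than 15 mm (distance of gauge_blade from where it was at the start of the episode above 0.015 m).
It also fails if it takes over 29 s, if anything falls off the work surface, if the arm or the gripper's body presses on something with over 40 N, if the wrist force passes 120 N, or if a joint passes its speed limit or range.

### The arm

A 6-joint arm with a two-finger parallel gripper is mounted at the origin on a cart in front of the work surface, level with it; the furniture and walls round the work are solid. World frame = base frame: x ahead of the robot, y to its left, z up, the work surface at z = 0. Lengths are in m, angles in rad, forces in N, time in s.
With the tool pointing down it reaches from about 0.325 to 0.775 m from the base axis. Payload 5.5 kg.
Tool frame: the origin (TCP) lies between the finger pads; the fingertips stand 8 mm ahead of it and the grasp point (between the pads) lies 11 mm behind it (tcp_to_tips is the distance from the TCP to the fingertips, in m); z points along the fingers, y is the direction in which the jaws open and shut (so a half turn about z gives the same grasp; the last joint's range is limited). The gripper opens to 88 mm and grips with 3 to 60 N. Pads are 20 mm wide; open, the fingers measure 115 mm over their backs; the gripper's body (75 mm by 178 mm) begins 61 mm behind the grasp point.
Start: joints at [1.115, 0.091, 1.231, -0, 1.82, -0.057], TCP at [0.233, 0.553, 0.231] pointing down, gripper open.
Joint ranges: [-2.87, 2.87], [-0.86, 2.18], [0.17, 2.46], [-1.51, 4.65], [0.06, 2.69], [-2.65, 2.65]. Speed limits (rad/s): [2.57, 2.57, 3.01, 3.14, 3.14, 3.14].

### API

Orientations are given as a unit quaternion [w, x, y, z].
In Python, from bench import * gives the robot as it stands. Calls block until the motion is done:
- move_to(position, orientation): joint-space move of the TCP to a pose.
- move_l(position, speed=0.15, orientation=None): straight line of the TCP; orientation=None keeps the orientation; speed is the mean speed in m/s.
- movej(angles): joint-space move.
- gripper_open() and close(): open the fingers fully, or close them until they stop; the grip force is fixed at half the most.
- hold(seconds).
- inverse_kinematics(position, orientation): joint angles nearest the present ones, or None.
- state(): the state.
- get_image(name): name is "scene" or "top" or "wrist"; returns a dict with "frame" (384x512x3 uint8, blue, green, red), "depth" (384x512 float32, m along the optical axis (not along the pixel's ray), 0 where there is no reading), "camera_matrix" (3x3 intrinsics, pixels), "view" (4x4, takes a point from world to camera coordinates). Camera axes: x right, y up, looking along -z (the intrinsics and any distortion apply to the point x, -y, -z); pixel columns grow to the right and rows downward; lengths in m; the calibration is good to about 2 mm. A picture is of the moment at which its call begins.
A pose or a line that the arm cannot do raises IKError and nothing moves.
- job_done(): hands the job in, once; it reports no verdict.
The state is a dict: "time": time; "joint_pos": joint angles; "dq": joint speeds; "joint_torque": joint torques, N m; "ee_pos": TCP position; "ee_rot": TCP orientation; "ft_force": force on the tool from outside, world axes, zero at the start; "moment": the same for the moment, N m; "finger_gap": finger opening in m.
Only numpy, scipy, OpenCV 4.12 (cv2) and the standard library are available. Lean on these libraries where they do the work, as an engineer would, in place of code of your own. Each camera call takes 0.05 s, during which the arm holds its last target. There are 200 camera calls.

## Working session

There is one attempt and no reset: what is moved stays moved. The work goes in short steps, each a Python script; the robot and the scene stay as the last script left them, time stands still between calls to the robot, and variables do not carry over. Pictures are saved under pics/ and viewed, about 8 in all and at most 12, crops included, and the job is handed in when it is done.

```bash
mkdir -p pics; ls
python3 - <<'E'
from bench import *
import cv2,numpy as np,pickle
d={}
for n in("scene","top"):
    d[n]=get_image(n); cv2.imwrite(f"pics/{n}0.png",d[n]["frame"])
    print(n,d[n]["camera_matrix"].tolist(),np.round(d[n]["view"],4).tolist())
pickle.dump(d,open("im0.pkl","wb"))
print(state())
E
```

```text
pics
scene [[403.019591086717, 0.0, 252.57759745468417], [0.0, 403.019591086717, 184.57350450424576], [0.0, 0.0, 1.0]] [[0.1259, 0.9919, -0.0187, -0.0611], [-0.7901, 0.1116, 0.6027, 0.2841], [0.5999, -0.0611, 0.7977, -1.4512], [0.0, 0.0, 0.0, 1.0]]
top [[474.7515575717018, 0.0, 252.77360454071774], [0.0, 474.7515575717018, 196.92606054721836], [0.0, 0.0, 1.0]] [[-0.0062, -1.0, 0.0037, 0.011], [0.9827, -0.0054, 0.185, -0.4454], [-0.1849, 0.0048, 0.9827, -1.0063], [0.0, 0.0, 0.0, 1.0]]
{'time': 0.1, 'joint_pos': array([ 1.11530507e+00,  9.17996459e-02,  1.23174966e+00,  1.94545282e-05,
        1.81978183e+00, -5.67136689e-02]), 'dq': array([ 0.00137276, -0.00028107, -0.0029255 ,  0.0002756 ,  0.00177791,
        0.0001051 ]), 'joint_torque': array([ 2.97986197e-03, -4.47855341e+01, -4.07570314e+01,  7.00921915e-02,
        2.84355227e-02, -7.51865173e-05]), 'ee_pos': array([0.23287225, 0.55270345, 0.22961923]), 'ee_rot': array([-2.29312167e-04,  1.98067857e-01,  9.80187925e-01, -8.38505953e-04]), 'ft_force': array([0.2124889 , 0.28461215, 1.26935304]), 'moment': array([ 0.04527346, -0.02086223,  0.06799874]), 'finger_gap': 0.08769689033512579}
```

View pics/scene0.png

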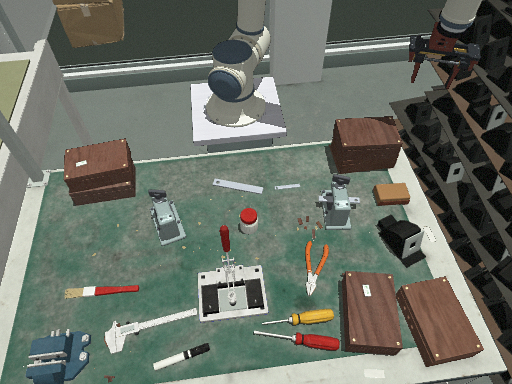

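View pics/top0.png

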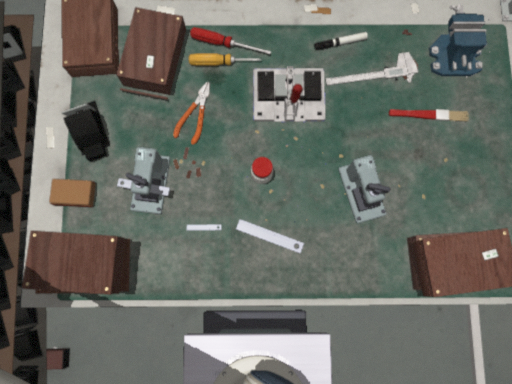

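The feeder with a blade looks like the one at top (150,182) / scene (338,205). The other feeder is at top (365,188) / scene (165,215). Two look-alike blades lie on the bench, at top (204,227) and (270,236). I'll check this in one close crop.

Run:
```python
import cv2,numpy as np,pickle
d=pickle.load(open("im0.pkl","rb"))
t,s=d["top"]["frame"],d["scene"]["frame"]
c=[t[140:220,110:190],s[170:250,298:378],t[150:230,325:405],s[180:260,125:205]]
c=[cv2.resize(x,(390,300) if 0 else (300,300),interpolation=cv2.INTER_CUBIC) for x in c]
cv2.imwrite("pics/crop1.png",np.vstack([np.hstack(c[:2]),np.hstack(c[2:])]))
# 3D points from top depth, tall stuff near feeder
o=d["top"];K=o["camera_matrix"];V=o["view"];D=o["depth"]
v,u=np.mgrid[140:220,110:190];z=D[140:220,110:190]
P=np.stack([(u-K[0,2])/K[0,0]*z,-(v-K[1,2])/K[1,1]*z,-z],-1)
W=(P-V[:3,3])@V[:3,:3]
hi=(W[...,2]>.118)&(W[...,2]<.16)&(z>0)
f=t[140:220,110:190]
print(hi.sum(),W[hi].mean(0),W[hi].min(0),W[hi].max(0))
c,sz,a=cv2.minAreaRect((W[hi][:,:2]*1000).astype(np.float32));print("wing",c,sz,a)
ar=(W[...,2]>.08)&(W[...,2]<.1)
print("arm",cv2.minAreaRect((W[ar][:,:2]*1000).astype(np.float32)),ar.sum())
ba=(W[...,2]>.02)&(W[...,2]<.1)
print("wing px",np.argwhere(hi)[:,::-1].mean(0)+[110,140])
np.save("W.npy",W)
```

```text
159 [0.46721021 0.24443729 0.13289993] [0.45618059 0.2241635  0.11820198] [0.48098957 0.26750692 0.14017598]
wing (468.6978454589844, 245.9999237060547) (43.694190979003906, 18.94231605529785) 50.9312858581543
arm ((496.4638671875, 241.9803466796875), (44.68941879272461, 101.06185913085938), 83.41223907470703) 788
wing px [136.25157233 178.62893082]
```

View pics/crop1.png

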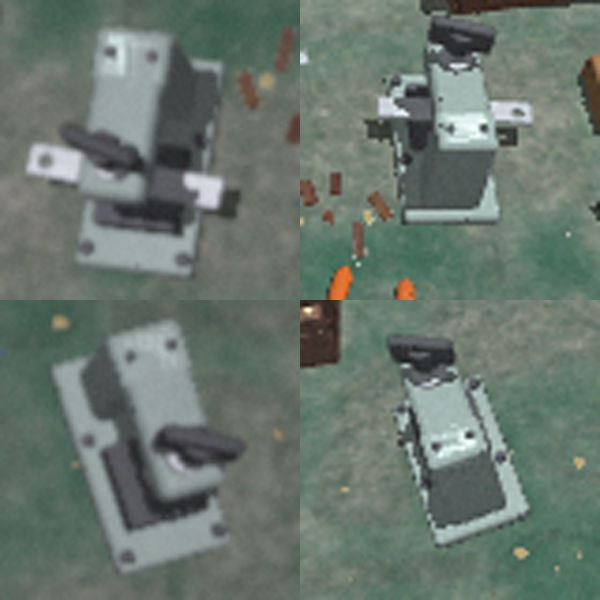

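The crop confirms it: the upper feeder (top 137,179) has a blade with a hole standing out on both sides, and the lower feeder's gap is empty. Next I refine the wing and arm directions, hover above the wing, and look with the wrist camera.

```bash
cat > h.py <<'E'
import numpy as np,cv2
from scipy.spatial.transform import Rotation as R
def q(a):
    M=np.array([[-np.sin(a),np.cos(a),0],[np.cos(a),np.sin(a),0],[0,0,-1]]).T
    M=np.column_stack([[-np.sin(a),np.cos(a),0],[np.cos(a),np.sin(a),0],[0,0,-1]])
    x=R.from_matrix(M).as_quat(); return [x[3],x[0],x[1],x[2]]
def cloud(o):
    K,V,z=o["camera_matrix"],o["view"],o["depth"]
    v,u=np.mgrid[:z.shape[0],:z.shape[1]]
    P=np.stack([(u-K[0,2])/K[0,0]*z,-(v-K[1,2])/K[1,1]*z,-z],-1)
    return (P-V[:3,3])@V[:3,:3]
def onplane(o,u,v,h):
    K,V=o["camera_matrix"],o["view"]
    r=V[:3,:3].T@np.array([(u-K[0,2])/K[0,0],-(v-K[1,2])/K[1,1],-1]); c=-V[:3,:3].T@V[:3,3]
    return c+r*(h-c[2])/r[2]
def pca(p):
    m=p.mean(0);w,e=np.linalg.eigh(np.cov((p-m).T));a=np.arctan2(e[1,1],e[0,1])%np.pi
    L=(p-m)@e; mid=m+e@((L.max(0)+L.min(0))/2)
    return mid,a,np.ptp(L,axis=0)[::-1]
E
python3 - <<'E'
from bench import *
from h import *
W=np.load("W.npy")
def sel(a,b): return W[(W[...,2]>a)&(W[...,2]<b)][:,:2]
print("wing",pca(sel(.131,.15)),len(sel(.131,.15)))
print("arm",pca(sel(.088,.1)))
print("base z hist",np.histogram(W[...,2],bins=np.arange(-.01,.15,.01)))
c=np.array([.468,.2455]); a=1.19-np.pi/2
print(inverse_kinematics([*c,.25],q(a)),inverse_kinematics([*c,.139],q(a)),inverse_kinematics([*c,.139],q(a-1.35)))
move_to([*c,.25],q(a))
o=get_image("wrist");cv2.imwrite("pics/wrist1.png",o["frame"])
import pickle;pickle.dump(o,open("w1.pkl","wb"));print(state()["time"],state()["joint_pos"],state()["ft_force"])
w=cloud(o); m=(w[...,2]>.131)&(w[...,2]<.145)&(np.hypot(w[...,0]-c[0],w[...,1]-c[1])<.04)&(o["depth"]>0)
print(m.sum()); 
if m.sum()>20: print("wing wrist",pca(w[m][:,:2]))
m=(w[...,2]>.088)&(w[...,2]<.1)&(o["depth"]>0)&(np.hypot(w[...,0]-c[0]-.03,w[...,1]-c[1])<.1)
if m.sum()>20: print("arm wrist",pca(w[m][:,:2]))
E
```

```text
wing (array([0.46847973, 0.24613635]), np.float64(1.154987186693256), array([0.04587571, 0.0162829 ])) 113
arm (array([0.49579442, 0.24157605]), np.float64(3.0442154196951), array([0.10002857, 0.04479772]))
base z hist (array([ 428, 3837,  557,  145,  368,   19,   18,   15,   20,   78,  710,
         15,    9,   35,  120]), array([-0.01,  0.  ,  0.01,  0.02,  0.03,  0.04,  0.05,  0.06,  0.07,
        0.08,  0.09,  0.1 ,  0.11,  0.12,  0.13,  0.14]))
[ 4.18732376e-01 -9.65335024e-02  1.38367290e+00 -4.44089210e-16
  1.85445326e+00  7.99528702e-01] [ 4.18732376e-01 -1.00696574e-01  1.58371968e+00 -4.44089210e-16
  1.65856955e+00  7.99528702e-01] [ 4.18732376e-01 -1.00696574e-01  1.58371968e+00 -4.44089210e-16
  1.65856955e+00  2.14952870e+00]
1.5917 [ 4.20397409e-01 -9.61815423e-02  1.38359055e+00  3.34752818e-04
  1.85440531e+00  7.99070513e-01] [-0.55206822  0.03086645  0.40623966]
591
wing wrist (array([0.46906024, 0.24459116]), np.float64(1.161702935952033), array([0.04496011, 0.01491589]))
arm wrist (array([0.49690002, 0.24213029]), np.float64(2.977057225486117), array([0.10047591, 0.04455362]))
```

View pics/wrist1.png

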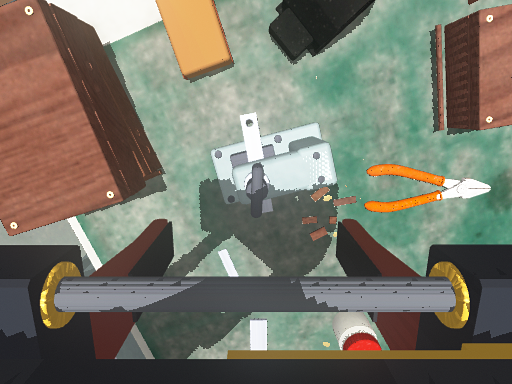

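Run:
```python
from bench import *
from h import *
import pickle
o=pickle.load(open("w1.pkl","rb"));w=cloud(o)
m=(w[...,2]>.09)&(w[...,2]<.1)&(o["depth"]>0)&(np.hypot(w[...,0]-.498,w[...,1]-.245)<.1)
r=cv2.minAreaRect((w[m][:,:2]*1000).astype(np.float32));print(r)
c=[.469,.2452];a=1.165-np.pi/2
move_to([*c,.18],q(a)); move_l([*c,.139],.08)
f0=state()["ft_force"]; close(); s=state()
print(s["time"],s["finger_gap"],np.round(s["ft_force"]-f0,2),np.round(s["moment"],2),s["ee_pos"])
o=get_image("scene");cv2.imwrite("pics/grasp.png",cv2.resize(o["frame"][140:260,270:420],(750,600)))
```

```text
((496.7501220703125, 240.8528594970703), (44.01850128173828, 99.82839965820312), 82.78314208984375)
3.8167 0.009717461220649919 [-0.15 -0.96  0.03] [-0.1  -0.08 -0.02] [0.46913657 0.24514679 0.13899518]
```

View pics/grasp.png

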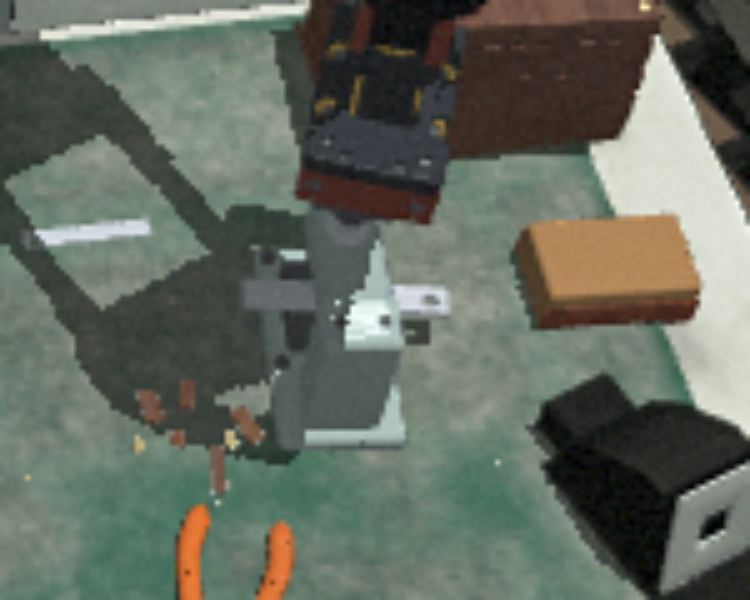

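The finger gap of 9.7 mm matches the 10 mm wing and the side force is small. Both rectangle fits give a yaw of about -0.12, so I turn the wing to that in steps.

Run:
```python
from bench import *
from h import *
c=[.469,.2452]; f0=state()["ft_force"]
for t in np.linspace(1.165,-.12,7)[1:]:
    move_to([*c,.139],q(t-np.pi/2)); s=state()
    print(round(t,2),round(s["time"],2),round(s["finger_gap"],4),np.round(s["ft_force"]-f0,1),np.round(s["moment"],2))
    if np.linalg.norm(s["ft_force"]-f0)>25: print("stop");break
else:
    gripper_open(); move_l([*c,.25],.1)
    o=get_image("wrist");cv2.imwrite("pics/w2.png",o["frame"][80:320,130:430]);w=cloud(o);z=o["depth"]>0
    d=np.hypot(w[...,0]-c[0],w[...,1]-c[1])
    f=lambda m:(cv2.minAreaRect((w[m][:,:2]*1000).astype(np.float32)),pca(w[m][:,:2])[1],m.sum())
    print("wing",f((w[...,2]>.131)&(w[...,2]<.145)&(d<.04)&z))
    print("arm",f((w[...,2]>.09)&(w[...,2]<.1)&(d<.09)&z))
```

```text
0.95 4.18 0.0096 [ 1.3 -1.7 -1. ] [-0.2  -0.33 -0.06]
0.74 4.5 0.0096 [ 3.3 -2.2 -1.4] [-0.36 -0.63 -0.04]
0.52 4.82 0.0096 [ 3.5 -3.  -1.4] [-0.45 -0.67 -0.08]
0.31 5.13 0.0094 [ 3.4 -3.5 -1.4] [-0.57 -0.74  0.01]
0.09 5.45 0.0094 [ 3.6 -4.4 -0.7] [-0.73 -0.7  -0.04]
-0.12 5.77 0.0095 [ 4.3 -4.  -0.6] [-0.79 -0.66 -0.07]
wing (((469.4549865722656, 243.98117065429688), (44.36359786987305, 17.77108383178711), 6.084651470184326), np.float64(3.0247279218449643), np.int64(624))
arm (((496.8454284667969, 240.75869750976562), (43.22802734375, 100.22915649414062), 82.00572204589844), np.float64(3.015828732266671), np.int64(3655))
```

View pics/w2.png

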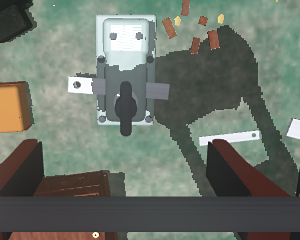

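The wing (-0.117) now lies in line with the arm (-0.13), so the screw is at about 1.59. I'll clear the view and check the blade and the other wing against the first pictures.

Run:
```python
from bench import *
from h import *
import pickle
d=pickle.load(open("im0.pkl","rb"))
movej([1.115,.091,1.231,0,1.82,-.057]); hold(.3)
o=get_image("top"); pickle.dump(o,open("t2.pkl","wb"))
a,b=d["top"]["frame"],o["frame"]
cr=lambda f,x,y:cv2.resize(f[y:y+80,x:x+80],(290,290),interpolation=cv2.INTER_CUBIC)
cv2.imwrite("pics/cmp.png",np.vstack([np.hstack([cr(f,110,140),cr(f,325,150)]) for f in(a,b)]))
def blade(f):
    h=cv2.cvtColor(f[170:200,110:180],cv2.COLOR_BGR2HSV);m=((h[...,2]>175)&(h[...,1]<25)).astype(np.uint8)
    n,_,st,ce=cv2.connectedComponentsWithStats(m);return [(st[i,4],np.round(ce[i]+[110,170],1)) for i in range(1,n) if st[i,4]>15]
print(blade(a),blade(b))
for g in (blade(a),blade(b)): print([np.round(onplane(o,*c,.035),4) for _,c in g])
print("spare diff max/mean",cv2.absdiff(a,b)[150:230,325:405].max(),cv2.absdiff(a,b)[150:230,325:405].mean())
print(state()["time"])
```

```text
[(np.int32(92), array([124.7, 182.9])), (np.int32(57), array([164.2, 189.8]))] [(np.int32(91), array([124.6, 182.9])), (np.int32(75), array([163.3, 190.2]))]
[array([0.4801, 0.2939, 0.035 ]), array([0.4639, 0.2054, 0.035 ])]
[array([0.4801, 0.2941, 0.035 ]), array([0.463 , 0.2074, 0.035 ])]
spare diff max/mean 10 1.87296875
10.5583
```

View pics/cmp.png

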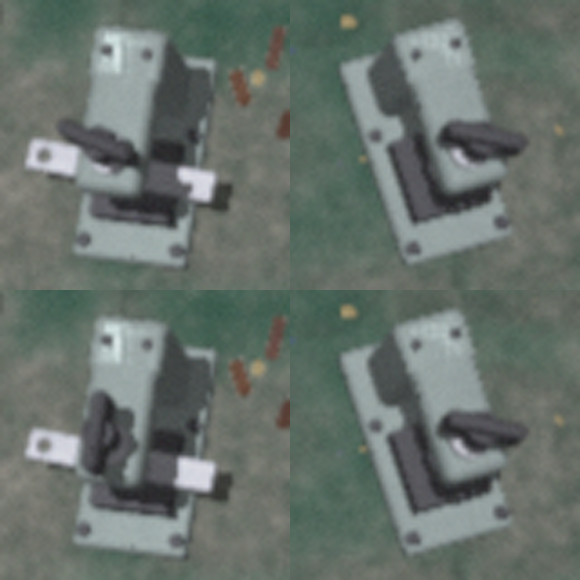

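The wing is in line with the arm, the blade hasn't moved and the other feeder is unchanged. The small shift at the blade's right end comes from a shadow edge moving.

```bash
python3 -c "
from bench import *
job_done()"
```

```text
the job is handed in; nothing more can be done
```

I gripped the wing screw of the feeder with the blade and turned it clockwise by about 1.28 rad. Then I let go, backed the arm off to its start pose and handed the job in; the last clock reading was 10.6 s of the 29 s allowed.

- **Screw:** the wing points at about -0.117 rad and the feeder arm at about -0.13 rad. That puts the screw at about 1.59, against the aim of 1.6. I could not measure the force on the blade directly; by the given figures it should be about 2 N.
- **Blade:** the end with the hole shifted 0.2 mm between the first and last pictures. The other end read about 2 mm different. I put that down to the shadow edge there changing as the wing turned, and it is well within 15 mm in any case.
- **Other feeder:** the pictures of it before and after differ only by image noise.
- **Forces and disagreements:** the wrist force changed by only about 6 N while turning. Single estimates of the arm's direction differed by up to 0.07 rad, well inside the tolerance of about 0.25 rad, and no check failed.

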